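# Press a cell holder home with the one-handed bar clamp, then run it back

## Robot

A 6-joint arm with a two-finger parallel gripper is mounted at the origin on the work surface. World frame = base frame: x ahead of the robot, y to its left, z up, the work surface at z = 0. Lengths are in mm, angles in rad, forces in N, time in s.
With the tool pointing down it reaches from about 400 to 825 mm from the base axis. Payload 7 kg.
Tool frame: the origin (TCP) lies at the very end of the fingers, on their centre line; the grasp point (between the pads) lies 19 mm behind it; z points along the fingers, y is the line along which they close (so a half turn about z gives the same grasp; the last joint's range is limited). The gripper opens to 88 mm and grips with 3 to 60 N. Pads are 19 mm wide; open, the fingers measure 130 mm over their backs; the gripper's body (78 mm by 193 mm) begins 47 mm behind the grasp point.
Start: joints at [1.487, 0.359, 0.012, 0, -1.224, -0.288], TCP at [245.23, 628.854, 226.561] pointing down, gripper open.
Joint ranges: [-3.07, 3.07], [-1.43, 2.12], [-1.02, 1.25], [-3.03, 1.67], [-3.05, -0], [-3.03, 3.03]. Speed limits (rad/s): [2.39, 2.39, 3.01, 3.14, 3.14, 3.14].

## Interface

Orientations are given as a unit quaternion [x, y, z, w].
In Python, from plant import bot gives the robot as it stands. Calls block until the motion is done:
- bot.move_ptp(position, orientation): joint-space move of the TCP to a pose.
- bot.line_to(position, velocity=150, ori=None): straight line of the TCP; ori=None keeps the orientation; velocity is the mean speed in mm/s.
- bot.move_joints(angles): joint-space move.
- bot.move_gripper(opening, force=None): finger opening in mm; force is the grip in N (None keeps the last); returns when the fingers have stopped.
- bot.pause(seconds).
- bot.solve_ik(position, orientation): joint angles nearest the present ones, or None.
- bot.read_state(): the state.
- bot.camera(name): name is "scene" or "side" or "wrist"; returns the picture (384x512x3 uint8, red, green, blue); there is no depth.
- bot.get_calibration(name): a dict with "fx", "fy", "cx", "cy" (pixels), "distortion" ([k1, k2, p1, p2, k3] as OpenCV has them; the pictures are not rectified), "view" (4x4, takes a point from world to camera coordinates); the wrist camera has in their place "T_tool_cam" (4x4, takes a point from camera to tool coordinates, whose origin is the TCP and whose axes are the flange's). Camera axes: x right, y up, looking along -z (the intrinsics and any distortion apply to the point x, -y, -z); pixel columns grow to the right and rows downward; lengths in mm; the calibration is good to about 2 mm. A picture is of the moment at which its call begins: read the wrist's pose just before it. get_calibration takes no time and is no camera call.
A pose or a line that the arm cannot do raises bot.Unreachable and nothing moves.
- bot.close_job(): hands the job in; it is judged then, once.
The state is a dict: "t": time; "joint_pos": joint angles; "qvel": joint speeds; "tau": joint torques, N m; "tcp_pos": TCP position; "eef_rot": TCP orientation; "contact_force": force on the tool from outside, world axes, zero at the start; "moment": the same for the moment, N m; "width": finger opening in mm; "finger_force": force on a finger pad.
Only numpy, scipy, OpenCV 4.12 (cv2) and the standard library are available. Lean on these libraries where they do the work, as an engineer would, in place of code of your own. Each camera call takes 0.05 s, during which the arm holds its last target. There are 200 camera calls.

## Task

Close the one-handed clamp on the battery module and pump its orange trigger until the proud black cell holder is pressed fully home onto the cells, stopping when the trigger goes hard so that nothing is crushed. Then work the red release lever and slide the clamp head right back against its stop, leaving the module lying loose on the jig; press with the clamp, not with your fingers on the module, and leave everything else on the bench alone.

Things in the scene. Friction and masses are not known exactly. Their poses are not given: they have to be found in the camera images.
- jig: Fixed plywood jig, board 126 x 296 x 18 mm. Origin on the bench under the clamp bar's centre line; x points from the clamp's grip across the bar to the module, y along the bar from sliding head to fixed jaw, z up. Toothed steel bar 21 x 10 mm along y, centre 48 mm above the bench; collar at y = -108 mm is the head's back stop. 4 mm high guide strips keep the module between x = 20 and 84 mm.
- clamp_head (a joint): Slide of the head towards the fixed jaw (+y), m: 0 at the back stop, at most 0.095. H, the head's origin, lies on the bar's centre line at jig y = -81 mm + this. Head block: x -24 to 20, y -26 to 28, z +-16 mm about H. Pushed by hand towards +y it clicks forward over 5 mm teeth at 8 to 16 N; it cannot go back past a tooth unless the release lever is pressed, then slides at 3 to 5 N.
- grip (a point): On the centre line of the straight black grip (24 mm wide in plan, 35 to 61 mm above the bench), which lies level from H+(-14,-12) to H+(-128,-32) mm in the jig's x, y. This point is H+(-70,-22,0). The grip's faces are 12 mm before and behind its centre line. Beyond jig x = -30 mm only the bench is below it. Axes as the jig's.
- clamp_trigger (a joint): Orange trigger before (+y of) the grip, vertical hinge at H+(2,14) mm, rad: 0 let out by its spring, 0.62 fully pulled towards the grip (-y). First 0.2 is slack; each full stroke advances the head one 5 mm tooth; let it out fully between strokes. A finger pulling it to -y is enough: 2 to 3 N for the spring, 20 to 28 N while the holder slides on. The jaw presses with about 3 times the pull.
- trigger_front (a point): Middle of the front (+y) face of the trigger's finger part, where to pull: at H+(-80,63,0) mm when let out; it swings with the trigger, 57 mm towards -y over a full stroke. The finger part is 12 mm thick, 38 to 58 mm above the bench, and runs from H+(-28,44) to H+(-95,60) mm when let out. Ahead of it is free space.
- clamp_release (a joint): Red release lever behind (-y of) the grip, vertical hinge at H+(-9,6) mm, rad: 0 to 0.13 at rest (its teeth ride on the bar), 0.23 pressed fully towards the grip (+y); above 0.18 the head is free. Spring about 1 N; with the jaw loaded it takes a squeeze of 15 to 30 N. Squeeze lever and grip together between the fingers and slide the head with that same grasp.
- release_back (a point): On the back (-y) face of the release paddle, at H+(-70,-58,0) mm at rest. Paddle 8 mm thick, 38 to 58 mm above the bench, from H+(-34,-49) to H+(-86,-56) mm, so the grip reaches 42 mm further out. Where x = H-66 mm: grip front face at H-9 mm, back of paddle at H-57 mm at rest and H-44 mm when pressed.
- jaw_pad (a point): Centre of the face of the sliding jaw's rubber pad (50 x 36 mm), looking to +y of the jig: at H+(51,31,-5) mm.
- fixed_pad (a point): Centre of the face of the fixed jaw's rubber pad (50 x 36 mm), looking to -y, at jig (51,100,43) mm.
- clamp_jaw: The sliding jaw, rigid with the head; its origin is H (see clamp_head), axes as the jig's.
- module: Loose module, 0.3 to 0.5 kg: six cream cells lying along the jig's y between two black lattice holders, 60 wide (x) x 69 long when closed x 42 mm high, on the jig between the jaws. Origin at the centre of the closed module's underside, axes nearly the jig's. Closing the clamp first slides it until its far (+y) end meets the fixed pad.
- holder (a joint): How far the proud holder (10 mm thick, at the module's -y end, facing the sliding jaw) still stands out, m: 0.010 to 0.0135 at the start, 0 when home against the grey side ribs. Press fit: moves at about 25 N, stays where left, goes solid at 0. More than 180 N from the jaw (about 55 N on the trigger) crushes it.
- holder_face (a point): Centre of the proud holder's outer face, 21 mm above the module's underside.
- done_module: A finished module (60 x 69 x 42 mm) on the bench beyond the jig: leave alone. Origin at the centre of its underside.
- spare_holders: Two spare black holders stacked flat, 60 x 42 x 20 mm, beyond the jig: leave alone. Origin under the centre.
- tape: Roll of tape, 104 mm across, 25 mm high: leave alone. Origin under the centre.
- meter: Yellow hand-held meter, 140 x 75 x 40 mm: leave alone. Origin under the centre.
- screwdriver: Screwdriver lying on the bench at the right: leave alone.
- strip_spool: Aluminium spool lying flat, 80 mm across, 16 mm high, right of the jig: leave alone. Origin under the centre.
- cleaner: White bottle, 56 mm across, 130 mm high, near the robot's left: leave alone. Origin under the centre.
Things that resemble listed ones, but are neither listed nor needed, are in the scene too. What is shaped like the module but blue or purple is not meant.

How it is judged (in metres and radians):
On the way, in this order (a step that is already met when the one before it is completed fails the run):
1. the trigger is pulled with the jaw bearing on the module (value of joint clamp_trigger above 0.25 rad and contact force between clamp_jaw and module above 25 N), for 0.05 s.
2. the holder is driven home (within 1.5 mm) by the trigger (value of joint holder below 0.0015 m and value of joint clamp_trigger above 0.1 rad and contact force between clamp_jaw and module above 20 N), for 0.05 s.
3. the release lever is pressed and the head slides back (value of joint clamp_release above 0.13 rad and value of joint clamp_head below 0.06 m), for 0.05 s.
At the end, for the whole second after the job is handed in: The holder is home to within 1.5 mm, the clamp head is back within 6 mm of its stop with trigger let out and release lever let go, and the module lies flat and still on the jig between the guide strips (within 6 mm across, and still in the working place between the jaws) (value of joint holder below 0.0015 m and value of joint clamp_head below 0.006 m and value of joint clamp_trigger below 0.06 rad and value of joint clamp_release below 0.16 rad and x of module in the frame of jig between 0.046 and 0.058 m and y of module in the frame of jig between 0.02 and 0.072 m and z of module in the frame of jig below 0.022 m and angle between module's own z axis and vertical below 0.06 rad and linear speed of module below 0.01 m/s); the robot touches nothing.
It fails at once if the jaw crushes the module (over 180 N) (contact force between clamp_jaw and module above 180 N).
It fails at once if the robot presses on the module itself (over 15 N) (contact force between the arm and module above 15 N).
It fails at once if the robot's fingers press on the module itself (over 15 N) (contact force between the fingers and module above 15 N).
It fails at once if something else on the bench is moved by more than 20 mm (distance of any of done_module, spare_holders, tape, meter, screwdriver, strip_spool, cleaner from where it was at the start of the episode above 0.02 m).
It also fails if it takes over 58 s, if anything falls off the work surface, if the arm or the gripper's body presses on something with over 40 N, if the wrist force passes 120 N, or if a joint passes its speed limit or range.

## Working session

There is one attempt and no reset: what is moved stays moved. The work goes in short steps, each a Python script; the robot and the scene stay as the last script left them, time stands still between calls to the robot, and variables do not carry over. Pictures are saved under pics/ and viewed, at most 10 in all, crops included, and the job is handed in when it is done.

```bash
mkdir -p pics; ls
python3 - <<'E'
from plant import bot
import cv2,numpy as np
s=bot.read_state();print({k:np.round(v,3).tolist() for k,v in s.items()})
for n in("scene","side"):
    cv2.imwrite(f"pics/{n}0.png",cv2.cvtColor(bot.camera(n),cv2.COLOR_RGB2BGR))
    c=bot.get_calibration(n);print({k:np.round(v,3).tolist() for k,v in c.items()})
print(bot.get_calibration("wrist"))
E
```

```text
pics
{'t': 0.0, 'joint_pos': [1.487, 0.359, 0.011, -0.0, -1.224, -0.288], 'qvel': [-0.001, -0.0, -0.0, -0.001, 0.0, -0.001], 'tau': [-0.0, -58.271, 29.305, 6.997, 0.007, -0.0], 'tcp_pos': [245.067, 628.435, 225.619], 'eef_rot': [0.983, -0.185, -0.0, 0.001], 'contact_force': [-0.063, -0.117, 0.322], 'moment': [0.007, -0.035, -0.044], 'finger_force': 0.0, 'width': 87.668}
{'fx': 440.045, 'fy': 440.045, 'cx': 255.423, 'cy': 190.46, 'distortion': [-0.17, 0.0, 0.0, 0.0, 0.0], 'view': [[-0.371, 0.928, 0.0, 201.293], [-0.723, -0.289, 0.628, 367.421], [0.583, 0.233, 0.778, -1568.192], [0.0, 0.0, 0.0, 1.0]]}
{'fx': 350.719, 'fy': 350.719, 'cx': 255.451, 'cy': 195.67, 'distortion': [-0.01, 0.0, 0.0, 0.0, 0.0], 'view': [[0.94, -0.34, -0.001, -498.854], [0.213, 0.586, 0.782, -166.63], [-0.265, -0.735, 0.624, -946.539], [0.0, 0.0, 0.0, 1.0]]}
{'fx': 316.7006173466878, 'fy': 316.7006173466878, 'cx': 258.05023837271386, 'cy': 190.66366737136119, 'distortion': array([-0.08508599,  0.        ,  0.        ,  0.        ,  0.        ]), 'T_tool_cam': array([[ 8.53856305e-04,  9.54813607e-01,  2.97204050e-01,
         8.04755145e+01],
       [ 9.99999633e-01, -7.95528270e-04, -3.17205552e-04,
        -4.17823881e-01],
       [-6.64379531e-05,  2.97204212e-01, -9.54813936e-01,
        -1.58084522e+02],
       [ 0.00000000e+00,  0.00000000e+00,  0.00000000e+00,
         1.00000000e+00]])}
```

View pics/scene0.png

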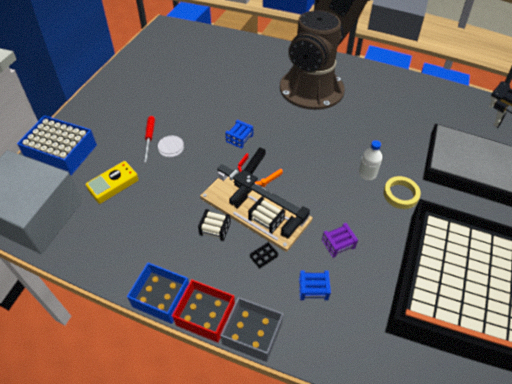

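View pics/side0.png

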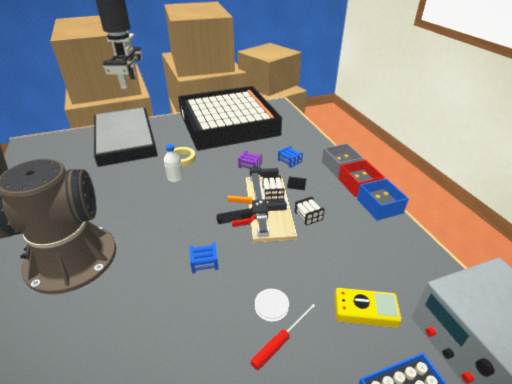

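The scene shows the jig with its clamp and module at about (257,210); the grip points towards the robot, with orange at (270,177) and red at (240,163). The module meant is the cream one between the jaws at (265,214). The cream one at (213,223) is off the jig, so it is the done module. Blue (239,133) and (315,285) and purple (340,240) are decoys. Next: a rough jig pose.

```bash
cat > h.py <<'E'
from plant import bot
import cv2,numpy as np
from scipy.spatial.transform import Rotation as R
def rays(px,name,T=None):
    c=bot.get_calibration(name)
    K=np.array([[c['fx'],0,c['cx']],[0,c['fy'],c['cy']],[0,0,1]])
    u=cv2.undistortPoints(np.array(px,float).reshape(-1,1,2),K,np.array(c['distortion']))[:,0]
    d=np.c_[u[:,0],-u[:,1],-np.ones(len(u))]
    M=np.linalg.inv(c['view']) if 'view' in c else T@c['T_tool_cam']
    return M[:3,3],d@M[:3,:3].T
def onplane(px,z,name,T=None):
    o,d=rays(px,name,T); return o+d*((z-o[2])/d[:,2])[:,None]
def toolT(s):
    T=np.eye(4);T[:3,:3]=R.from_quat(s['eef_rot']).as_matrix();T[:3,3]=s['tcp_pos'];return T
def proj(P,name,T=None):
    c=bot.get_calibration(name)
    K=np.array([[c['fx'],0,c['cx']],[0,c['fy'],c['cy']],[0,0,1]])
    V=c['view'] if 'view' in c else np.linalg.inv(T@c['T_tool_cam'])
    p=np.c_[np.atleast_2d(P),np.ones(len(np.atleast_2d(P)))]@np.array(V).T
    p=p[:,:3]*[1,-1,-1]
    return cv2.projectPoints(p,np.zeros(3),np.zeros(3),K,np.array(c['distortion']))[0][:,0]
def down(yaw): # tool x axis horizontal at angle yaw, z down
    a=np.array([np.cos(yaw),np.sin(yaw),0]);z=np.array([0,0,-1.]);return R.from_matrix(np.c_[a,np.cross(z,a),z]).as_quat()
E
python3 - <<'E'
from h import *
print(onplane([(202,195),(290,247),(312,215),(222,180)],18,"scene").round(0))
print(onplane([(257,210)],40,"scene").round(0), onplane([(213,223)],20,"scene").round(0))
print(onplane([(252,242),(296,240)],18,"side").round(0))
E
```

```text
[[ 598. -140.   18.]
 [ 667.  146.   18.]
 [ 549.  169.   18.]
 [ 526. -111.   18.]]
[[604.  29.  40.]] [[674. -70.  20.]]
[[ 474. -129.   18.]
 [ 591. -164.   18.]]
```

Run:
```python
from h import *
q=down(-0.237)
bot.move_ptp([570,15,270],q); bot.pause(.3)
s=bot.read_state();im=bot.camera("wrist")
np.savez("w1.npz",T=toolT(s),im=im);cv2.imwrite("pics/w1.png",cv2.cvtColor(im,cv2.COLOR_RGB2BGR));print(s['t'],s['tcp_pos'],s['joint_pos'],s['contact_force'])
```

```text
2.8667 [570.02262579  15.34408946 269.93097864] [ 3.69956228e-01  1.61243698e-01 -1.56010491e-01 -6.73382906e-07
 -1.25365838e+00  9.64335662e-01] [-0.06419259  0.08117093 -0.39783206]
```

View pics/w1.png

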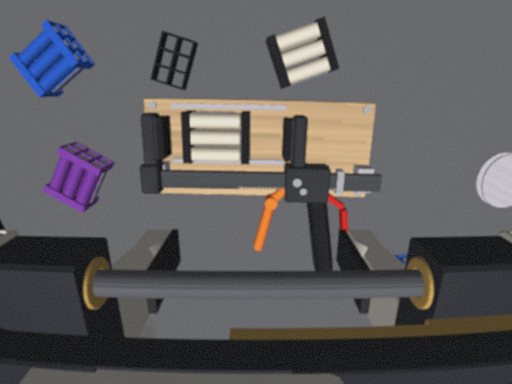

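The wrist view shows the jig with the fixed jaw on the left (150,140), the module at (215,137), the head at (306,183), the trigger at (265,222), the grip at (318,230) and the release at (344,212). The off-jig cream module at (302,52) is the done one. I'll enlarge a crop to confirm and pick edges.

Run:
```python
from h import *
im=np.load("w1.npz")['im']
c=cv2.resize(im[90:285,132:392],None,fx=3,fy=3,interpolation=cv2.INTER_CUBIC)
cv2.imwrite("pics/w1c.png",cv2.cvtColor(c,cv2.COLOR_RGB2BGR))
```

```text
(no output)
```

View pics/w1c.png

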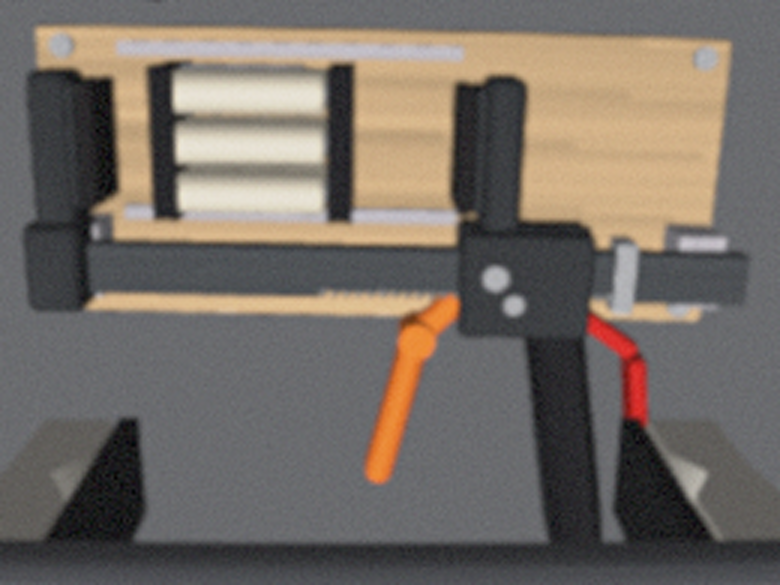

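The crop confirms the cream module between the jaws (full pixels ~(183-250, 112-163)), with the proud holder on the right. The head is a few mm off the collar. Now I'll compute the jig frame.

Run:
```python
from h import *
T=np.load("w1.npz")['T']
f=lambda L,z:onplane([(132+(u+.5)/3-.5,90+(v+.5)/3-.5) for u,v in L],z,"wrist",T)
b=f([(36,27),(730,43),(699,320)],18);print("board",b.round(1),np.linalg.norm(b[0]-b[1]),np.linalg.norm(b[2]-b[1]))
bar=f([(110,243),(440,249),(110,293),(645,253),(745,255),(745,303)],53)
d=b[0]-b[1];print("ang",np.degrees(np.arctan2(d[1],d[0])))
d=bar[0]-bar[4];print("ang bar",np.degrees(np.arctan2(d[1],d[0])))
h=f([(460,224),(592,228),(590,337),(460,334)],64);H=h.mean(0);print("head",h.round(1),H)
for w in (h[0]-h[1],h[3]-h[2],h[1]-h[2],h[0]-h[3]):print(np.linalg.norm(w).round(1),np.degrees(np.arctan2(w[1],w[0])))
th=np.radians(76.4)
d=b[0]-b[1];th=np.arctan2(d[1],d[0])
Y=np.array([np.cos(th),np.sin(th)]);X=np.array([Y[1],-Y[0]])
r=lambda P:np.c_[(P[:,:2]-H[:2])@X-2,(P[:,:2]-H[:2])@Y+1].round(1) # rel H frame; head centre at (-2,1)
print("rel H: board",r(b),"bar",r(bar),"collar",r(f([(612,280),(637,280)],56)),"fixed jaw",r(f([(116,190),(110,80)],61)),r(f([(88,230)],64)))
print("trigger tip",r(f([(378,470),(418,340)],58)),"grip",r(f([(527,345),(584,345)],61)),"mod",r(f([(150,66),(352,66),(352,220),(150,217)],60)))
print("red",r(f([(636,365)],58)))
```

```text
board [[ 676.6  138.9   18. ]
 [ 601.8 -144.9   18. ]
 [ 482.  -114.2   18. ]] 293.50769136225324 123.5944635744338
ang 75.22131239175457
ang bar 75.41289682997093
head [[562.3 -15.   64. ]
 [548.7 -65.3  64. ]
 [504.  -56.8  64. ]
 [517.7  -5.5  64. ]] [533.19827267 -35.66812177  64.        ]
52.1 74.85675874142152
53.2 75.04830373490785
45.5 -10.753341242169201
45.6 -12.071386756996903
rel H: board [[ 92.2 206.4]
 [ 92.2 -87.1]
 [-31.4 -88. ]] bar [[  7.6 169.7]
 [  7.9  35. ]
 [-13.8 171. ]
 [  8.2 -49.1]
 [  8.4 -91.1]
 [-12.2 -93.9]] collar [[ -2.7 -35.8]
 [ -2.5 -46.1]] fixed jaw [[ 31.1 163.8]
 [ 73.6 163.9]] [[ 15.4 175. ]]
trigger tip [[-89.8  58.1]
 [-29.7  42.9]] grip [[-29.9  -1.9]
 [-29.4 -25.5]] mod [[ 78.9 148.5]
 [ 80.2  71.7]
 [ 20.7  70.8]
 [ 20.3 151. ]]
red [[-38.9 -49. ]]
```

Jig yaw is 75.2° (jig y axis), H ≈ (532,-36), head ≈ 17 mm, and about 54 mm to go until the module meets the fixed pad. I'll grasp the grip beyond the paddle and push the head forward.

```bash
cat >> h.py <<'E'
TH=np.radians(75.25);Y=np.array([np.cos(TH),np.sin(TH)]);X=np.array([Y[1],-Y[0]])
H0=np.array([533.2,-35.7])-1.2*X   # H in the first wrist picture
def pose(x,y,z,dyaw,adv):           # TCP for point H+(x,y), tool x turned dyaw from jig x, head advanced adv
    return np.r_[H0+x*X+(y+adv)*Y,z],down(TH-np.pi/2+dyaw)
def F():
    s=bot.read_state();f=np.array(s['contact_force']);return float(f[:2]@X),float(f[:2]@Y),f[2],s
E
python3 - <<'E'
from h import *
g=0.1737
bot.move_gripper(60)
p,q=pose(-110,-28.8,120,g,0);bot.move_ptp(p,q)
p[2]=35;bot.line_to(p,120)
print("down",np.round(F()[:3],1),F()[3]['t'])
bot.move_gripper(10,20)
s=F()[3];print("w",s['width'],s['finger_force'],np.round(F()[:3],1),s['t'])
for a in list(range(6,43,6))+[44,46]:
    p,_=pose(-110,-28.8,35,g,a);bot.line_to(p,50);f=F();print(a,np.round(f[:3],1),((np.array(f[3]['tcp_pos'])-p)[:2]@Y).round(1),round(f[3]['t'],2))
    if abs(f[1])>28:break
im=bot.camera("wrist");np.savez("w2.npz",T=toolT(F()[3]),im=im);cv2.imwrite("pics/w2.png",cv2.cvtColor(im,cv2.COLOR_RGB2BGR))
im=bot.camera("side")[150:260,210:340];cv2.imwrite("pics/s2.png",cv2.cvtColor(cv2.resize(im,None,fx=5,fy=5,interpolation=2),cv2.COLOR_RGB2BGR))
E
```

```text
down [ 0.   0.4 -0.4] 5.3583
w 23.949545353917543 20.001022517681122 [ 4.  -4.2  0.5] 6.0333
6 [ 2.7 -2.5  1.1] 0.2 6.3
12 [0.1 1.1 1.8] 0.5 6.57
18 [ 2.3 -0.5  2.2] 0.3 6.83
24 [ 3.8 -1.2  2.5] 0.2 7.1
30 [ 5.3 -1.6  4.5] 0.2 7.37
36 [ 4.6 -1.1  3.6] 0.2 7.63
42 [5.1 0.1 3.5] 0.3 7.9
44 [ 7.2 -3.8  4.2] -0.2 8.15
46 [ 7.4 -6.   5. ] -0.6 8.4
```

View pics/w2.png

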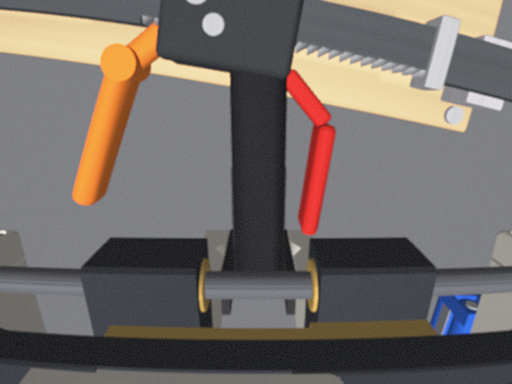

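The wrist view shows the head has moved well forward of the collar (440,55), with the trigger let out at (100,130) and the release at (315,180). I'll continue with small steps until the module resists.

Run:
```python
from h import *
g=0.1737
for a in range(48,66,2):
    p,_=pose(-110,-28.8,35,g,a);bot.line_to(p,20);f=F();print(a,np.round(f[:3],1),((np.array(f[3]['tcp_pos'])-p)[:2]@Y).round(1),round(f[3]['t'],2))
    if abs(f[1])>17:break
im=bot.camera("side")[150:260,210:340];cv2.imwrite("pics/s3.png",cv2.cvtColor(cv2.resize(im,None,fx=5,fy=5,interpolation=2),cv2.COLOR_RGB2BGR))
```

```text
48 [ 7.2 -4.5  4.8] -0.2 8.75
50 [ 7.6 -7.2  5.1] -0.5 9.0
52 [ 7.3 -6.4  4.8] -0.6 9.25
54 [ 8.4 -5.   4.2] -0.6 9.5
56 [ 8.8 -6.8  4.6] -0.8 9.75
58 [ 7.9 -3.3  4.7] -0.2 10.0
60 [ 8.3 -5.9  4. ] -0.6 10.25
62 [ 13.8 -13.5   5.5] -1.9 10.5
64 [ 18.3 -24.1   6.2] -3.6 10.75
```

View pics/s3.png

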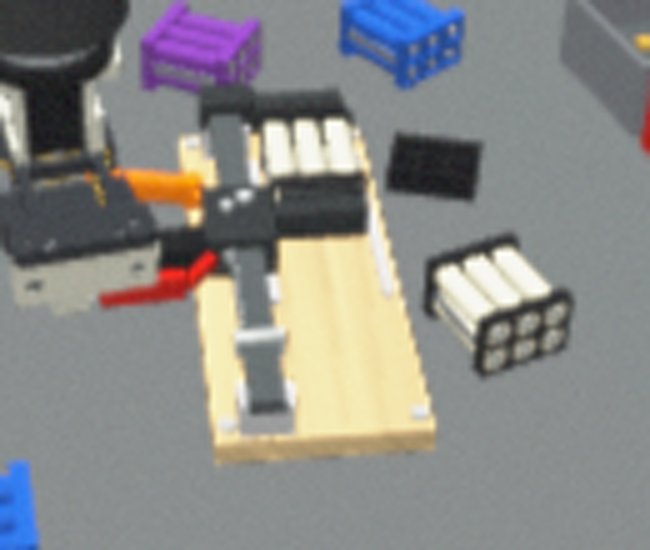

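The side crop shows the jaw (320,205) closed on the module (310,145), which is against the fixed jaw. I'll let go, rise, and take a wrist view to measure head and holder before pumping.

Run:
```python
from h import *
g=0.1737
p,_=pose(-110,-28.8,35,g,61);bot.line_to(p,50)
bot.move_gripper(60)
p[2]=120;bot.line_to(p,250)
p,q=pose(-20,60,250,0,61);bot.move_ptp(p,q);bot.pause(.1)
s=F()[3];im=bot.camera("wrist");np.savez("w3.npz",T=toolT(s),im=im)
print(s['t'],proj(np.r_[H0+63*Y,64],"wrist",toolT(s)),proj(np.r_[H0+50*X+120*Y,60],"wrist",toolT(s)))
c=im[60:260,130:390];cv2.imwrite("pics/w3.png",cv2.cvtColor(cv2.resize(c,None,fx=3,fy=3,interpolation=2),cv2.COLOR_RGB2BGR))
```

```text
13.2 [[310.27558182 148.90183875]] [[258.07306124 101.4088907 ]]
```

View pics/w3.png

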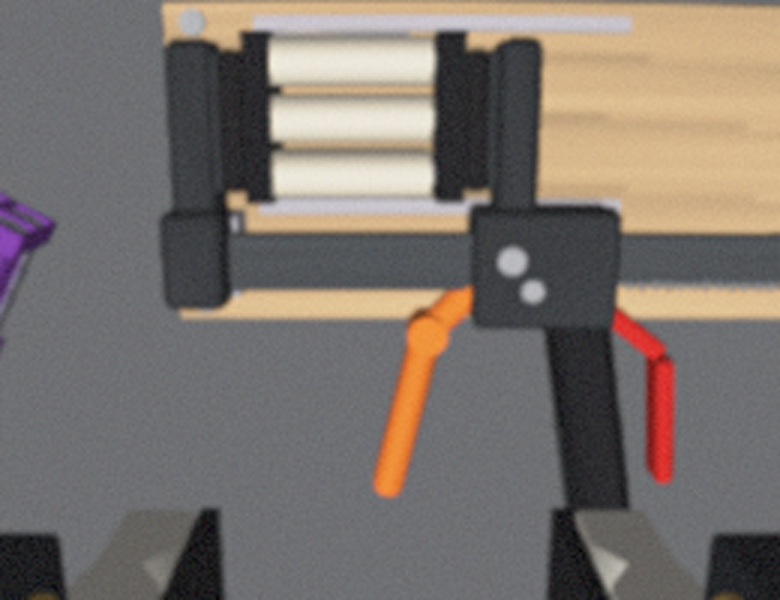

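Jaw bears on the module: its holders lie at crop x 243-270 and 436-466, and the head spans (473-620, 206-328). Measuring.

Run:
```python
from h import *
T=np.load("w3.npz")['T']
f=lambda L,z:onplane([(130+(u+.5)/3-.5,60+(v+.5)/3-.5) for u,v in L],z,"wrist",T)
r=lambda P:np.c_[(P[:,:2]-H0)@X,(P[:,:2]-H0)@Y].round(1)
h=r(f([(473,206),(620,208),(616,328),(473,326)],64));print(h,h.mean(0)-[-2,1])
print("mod",r(f([(243,120),(270,120),(436,120),(466,120)],60)))
print("trig",r(f([(388,490),(428,335)],58)),"grip",r(f([(552,350),(612,350)],61)))
```

```text
[[ 22.1  88.7]
 [ 21.8  35.8]
 [-22.5  34.2]
 [-21.8  87.5]] [ 1.9  60.55]
mod [[ 51.9 170.2]
 [ 51.9 160.6]
 [ 51.8 102.1]
 [ 51.9  91.5]]
trig [[-90.  118.8]
 [-26.8 103.8]] grip [[-31.7  57.1]
 [-31.7  34.4]]
```

Head at +60 mm, module about 79 mm long (proud ≈10 mm), H confirmed. First pump stroke, slowly, with force watched.

```bash
cat >> h.py <<'E'
HG=np.array([2,14.]);FR=np.array([-80,63.]);N=np.array([16,67])/68.88
def tpose(phi,adv,gap=0,z=38):
    c,s=np.cos(phi),np.sin(phi)
    x,y=HG+np.array([[c,-s],[s,c]])@(FR+(21.5+gap)*N-HG)
    return pose(x,y,z,-0.2344+phi,adv)
def stroke(adv,phi0=0.0,fmax=33,pmax=0.67):
    phi=phi0;fn=0;log=[];hard=False
    while phi<pmax:
        phi+=0.05 if phi<0.15 else 0.03 if fn<14 else 0.018
        p,q=tpose(phi,adv);bot.line_to(p,45,q)
        f=F();fn=float(np.hypot(f[0],f[1]));d=((np.array(f[3]['tcp_pos'])-p)[:2]@Y)
        log.append((round(phi,2),round(fn,1),round(float(d),1)))
        if fn>fmax: hard=True;break
    print(log,hard,round(f[3]['t'],2));return phi,hard
E
python3 - <<'E'
from h import *
bot.move_gripper(0,40);s=F()[3];print(s['width'],s['t'])
p,q=tpose(0,60,12,110);bot.move_ptp(p,q);p[2]=38;bot.line_to(p,150)
f=F();print(np.round(f[:3],1),f[3]['t'])
phi,h=stroke(60)
p,q=tpose(0.2,62,3);bot.line_to(p,120,q);p,q=tpose(0,62,8);bot.line_to(p,120,q)
f=F();print(np.round(f[:3],1),f[3]['t'])
E
```

```text
0.18560066751662577 14.3333
[ 0.  -0.1  0.4] 15.625
[(0.05, 0.1, 0.0), (0.1, 2.4, 0.6), (0.15, 2.5, 0.4), (0.18, 1.4, 0.2), (0.21, 1.8, 0.1), (0.24, 2.2, 0.1), (0.27, 1.3, 0.1), (0.3, 2.7, 0.0), (0.33, 2.6, 0.1), (0.36, 4.5, 0.3), (0.39, 4.7, 0.2), (0.42, 5.4, 0.2), (0.45, 8.6, 0.7), (0.48, 10.2, 1.1), (0.51, 9.9, 1.1), (0.54, 9.8, 1.0), (0.57, 8.0, 0.8), (0.6, 8.3, 0.8), (0.63, 8.3, 1.0), (0.66, 10.7, 1.2), (0.69, 23.9, 3.3)] False 21.18
[-0.2  0.4 -0.4] 22.1917
```

First stroke complete (soft, reached the end stop at 0.69). Next stroke, with adv 65.

```bash
sed -i 's/phi+=0.05 if phi<0.15 else 0.03 if fn<14 else 0.018/phi+=0.3 if phi<0.1 else 0.04 if fn<14 else 0.02/; s/bot.line_to(p,45,q)/bot.line_to(p,70,q)/' h.py
python3 - <<'E'
from h import *
phi,h=stroke(65)
p,q=tpose(0.2,66,3);bot.line_to(p,150,q);p,q=tpose(0,66,6);bot.line_to(p,150,q)
f=F();print(np.round(f[:3],1),f[3]['t'])
E
```

```text
[(0.3, 3.9, 0.0), (0.34, 7.1, 0.9), (0.38, 9.3, 1.5), (0.42, 10.5, 1.5), (0.46, 11.1, 1.4), (0.5, 11.9, 1.3), (0.54, 10.6, 1.1), (0.58, 8.5, 0.9), (0.62, 9.8, 0.9), (0.66, 9.8, 1.2), (0.7, 28.1, 3.9)] False 25.36
[-0.6 -0.1 -0.1] 26.3583
```

```bash
sed -i 's/fn<14/fn<12.3/' h.py
python3 - <<'E'
from h import *
phi,h=stroke(70,fmax=26,pmax=0.69)
if h and phi<0.66: bot.pause(.15);print(np.round(F()[:3],1))
p,q=tpose(0.2,71,3);bot.line_to(p,150,q);p,q=tpose(0,71,6);bot.line_to(p,150,q)
f=F();print(np.round(f[:3],1),f[3]['t'])
s=bot.camera("scene")[185:255,195:320];cv2.imwrite("pics/s4.png",cv2.cvtColor(cv2.resize(s,None,fx=6,fy=6,interpolation=2),cv2.COLOR_RGB2BGR))
E
```

```text
[(0.3, 3.5, 0.0), (0.34, 5.0, 0.9), (0.38, 9.9, 1.5), (0.42, 11.4, 1.5), (0.46, 11.5, 1.4), (0.5, 14.2, 1.8), (0.52, 15.4, 2.1), (0.54, 17.0, 2.3), (0.56, 18.0, 2.6), (0.58, 20.5, 2.8), (0.6, 22.0, 3.0), (0.62, 23.2, 3.2), (0.64, 24.3, 3.4), (0.66, 26.5, 3.5)] True 30.23
[-0.2  0.5 -0.4] 31.1917
```

Run:
```python
from h import *
phi,h=stroke(73,fmax=36,pmax=0.70)
p,q=tpose(0.2,73,3);bot.line_to(p,150,q);p,q=tpose(0,73,8);bot.line_to(p,150,q)
f=F();print(np.round(f[:3],1),f[3]['t'])
p[2]=120;bot.line_to(p,250)
p,q=pose(-20,60,250,0,61);bot.move_ptp(p,q);bot.pause(.1)
s=F()[3];im=bot.camera("wrist");np.savez("w5.npz",T=toolT(s),im=im);print(s['t'])
c=im[60:260,130:390];cv2.imwrite("pics/w5.png",cv2.cvtColor(cv2.resize(c,None,fx=3,fy=3,interpolation=2),cv2.COLOR_RGB2BGR))
```

```text
[(0.3, 3.4, 0.1), (0.34, 4.9, 0.6), (0.38, 5.2, 0.4), (0.42, 5.0, 0.3), (0.46, 7.0, 0.6), (0.5, 11.3, 1.2), (0.54, 14.6, 1.8), (0.56, 16.2, 2.1), (0.58, 18.1, 2.3), (0.6, 19.5, 2.5), (0.62, 21.6, 2.7), (0.64, 23.1, 2.8), (0.66, 24.4, 3.0), (0.68, 26.7, 3.2), (0.7, 28.6, 3.3)] False 35.39
[-0.1  0.2  0.2] 36.3917
37.6083
```

View pics/w5.png

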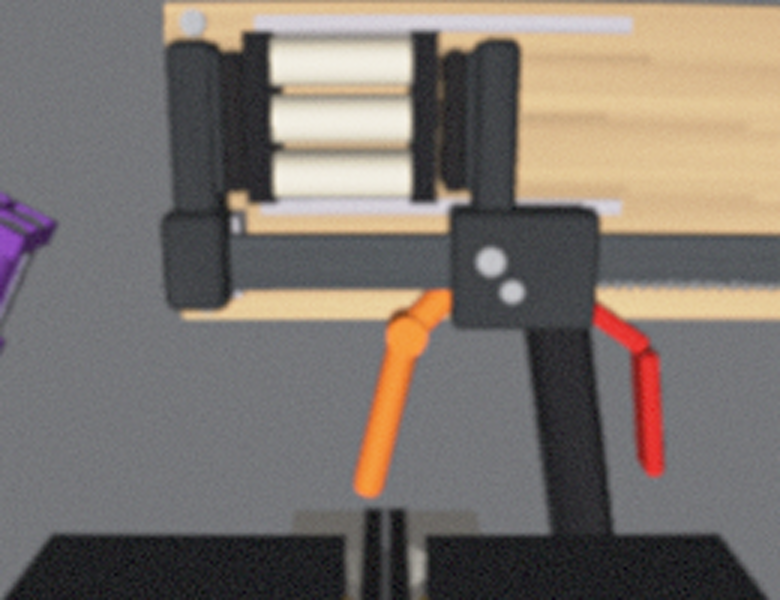

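Run:
```python
from h import *
f=lambda L,z,T:onplane([(130+(u+.5)/3-.5,60+(v+.5)/3-.5) for u,v in L],z,"wrist",T)
r=lambda P:np.c_[(P[:,:2]-H0)@X,(P[:,:2]-H0)@Y].round(1)
T=np.load("w5.npz")['T']
h=r(f([(452,206),(599,208),(595,328),(452,326)],64,T));print(h.mean(0)-[-2,1])
# intensity profile along module mid-row
for n in("w3.npz","w5.npz"):
    d=np.load(n);g=d['im'].mean(2)
    print(n,[ (c,int(v)) for c,v in zip(range(206,300),g[94:97,206:300].mean(0))][::1][:8], g[94:97,268:300].mean(0).astype(int))
    print(g[113:118,268:300].mean(0).astype(int))
print("mod",r(f([(244,120),(271,120),(411,120),(437,120)],60,T)))
```

```text
[ 2.075 68.65 ]
w3.npz [(206, 42), (207, 42), (208, 41), (209, 41), (210, 34), (211, 43), (212, 41), (213, 42)] [201 201 200 200 198 176 130  77  44  42  44  44  45  44  43  47  42  41
  44  41  48  42  39  40  46  55  59  54  48  54  58  66]
[209 210 209 211 206 183 133  75  42  42  43  44  41  42  43  44  40  43
  40  47  42  44  42  42  51  61  60  54  50  55  62  63]
w5.npz [(206, 49), (207, 49), (208, 42), (209, 44), (210, 39), (211, 46), (212, 44), (213, 44)] [54 39 43 43 50 45 48 51 57 50 47 36 42 47 45 40 40 53 62 65 54 50 54 64
 67 68 68 67 70 68 65 60]
[58 43 43 44 44 44 53 61 58 43 40 47 47 47 45 43 44 55 64 63 54 55 60 65
 66 67 68 69 68 68 67 64]
mod [[ 52.1 170.3]
 [ 52.1 160.7]
 [ 52.  111.3]
 [ 52.  102.2]]
```

The module now measures 68 mm long with 49.4 mm of cream showing (49 when closed), so the holder is home; the last stroke showed only elastic hardening. Head at +68.5. Now squeeze the release and slide back.

Run:
```python
from h import *
g=0.16
bot.move_gripper(70)
p,q=pose(-66,-33,115,g,68.5);bot.move_ptp(p,q);p[2]=37;bot.line_to(p,150)
f=F();print(np.round(f[:3],1),f[3]['t'])
bot.move_gripper(15,40);s=F()[3];print(s['width'],s['finger_force'],np.round(F()[:3],1),s['t'])
if s['width']<38 and s['width']>25:
    a=68.5
    while a>-28:
        a-=20 if a>10 else 3
        p,_=pose(-66,-33,37,g,a);bot.line_to(p,70);f=F();d=(np.array(f[3]['tcp_pos'])-p)[:2]@Y
        print(round(a,1),np.round(f[:3],1),round(d,1),round(f[3]['t'],2))
        if f[1]>18:break
```

```text
[ 1.1 -0.3  0.1] 40.2583
34.59976362507568 44.67561710625887 [-17.    3.2  16.2] 40.975
48.5 [-14.3  -2.5  16.8] -2.5 41.41
28.5 [-13.6  -2.7  17.8] -2.5 41.84
8.5 [-13.4  -2.9  16.1] -2.4 42.27
5.5 [-13.6  -1.5  16. ] -2.1 42.52
2.5 [-14.2   0.5  15.9] -1.9 42.77
-0.5 [-15.    0.4  16.3] -1.8 43.02
-3.5 [-13.7   0.8  16.1] -1.8 43.27
-6.5 [-22.5  19.1  15.2] 0.9 43.52
```

Force rise suggests the stop. I'll nudge a little more, let go, rise and look.

Run:
```python
from h import *
g=0.16
p,_=pose(-66,-33,37,g,-8);bot.line_to(p,30);f=F();print(np.round(f[:3],1),((np.array(f[3]['tcp_pos'])-p)[:2]@Y).round(1),f[3]['width'])
bot.move_gripper(70);p,_=pose(-66,-33,37,g,-7);bot.line_to(p,50)
p[2]=120;bot.line_to(p,200)
p,q=pose(0,60,250,0,10);bot.move_ptp(p,q);bot.pause(.1)
f=F();print(np.round(f[:3],1),f[3]['t']);im=bot.camera("wrist");np.savez("w6.npz",T=toolT(f[3]),im=im)
c=im[60:260,130:390];cv2.imwrite("pics/w6.png",cv2.cvtColor(cv2.resize(c,None,fx=3,fy=3,interpolation=2),cv2.COLOR_RGB2BGR))
```

```text
[-24.3  27.8  15.4] 2.2 34.599663883072
[ 0.5 -0.4 -0.4] 46.2417
```

View pics/w6.png

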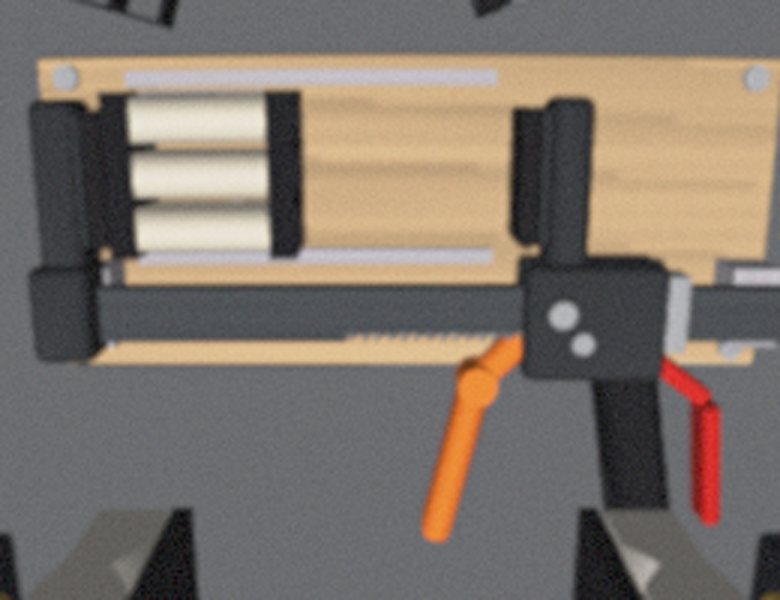

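The head sits against the collar at (678,315), the trigger and release are let out, and the module lies closed and loose at (200,175). Handing in.

```bash
python3 -c "
from plant import bot
print(bot.close_job())"
```

```text
the job is handed in; nothing more can be done
None
```

I handed the job in at about 46 s on the robot's clock: by the last picture and its measurements, the holder is pressed home (module about 68 mm long, 69 mm when closed), the head is back against its stop with trigger and release let go, and the module lies loose on the jig; the hand-in returned no verdict.

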